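# Clear the parts cups from the board vice and hold its spring jaw open at the index

### The job

Two enamel parts cups are standing in the board vice, in the way of its spring-closing front jaw: clear them by nesting all three cups, the middle one in the large one beside the vice and the small one in the middle one, all seated upright on the bench. Then take the front jaw by its pull handle, draw it out until its pointer lines up with the red index clip as it is set, and finish still holding it there, steady, so that I can lower the circuit board in. Do not pull the jaw before the cups are out of its way, and leave the other things on the bench where they lie.

Things in the scene. Friction and masses are not known exactly. Their poses are not given: they have to be found in the camera images.
- vice: low circuit-board vice, fixed: side rails 22 mm high, inner edges 92 mm either side of its middle; low front tie bar (14 mm high, 135 to 150 mm before the origin); black fixed jaw and grey spring housing behind. About 310 mm deep, 256 wide, 50 high. Origin on the bench, on its middle line; -x is the way the front jaw pulls out (roughly to the robot), y along the jaws, z up
- jaw: black front jaw sliding on the rails: 216 mm long (y), 25 thick, 23 to 51 mm above the bench. Origin: middle of its front face, at bench height; axes as the vice's. Closed, that is 10 mm behind (+x) the vice's origin; pulls out along the vice's -x, 80 mm at most. Its spring pulls shut with 6 N closed, 0.6 N more per 10 mm, and snaps it back if let go
- handle (a point): steel pull handle on the jaw's front, moves with it: round bar 12 mm thick, 98 mm straight along y, 42 mm before the jaw's face on posts 55 mm either side. Origin: middle of the bar's axis, 40 mm above the bench; axes as the vice's. Free beneath; 36 mm free between bar and jaw
- pointer (a point): black centre line of the yellow pointer blade (7 mm wide, 19 mm proud) at the jaw's +y end, 28 mm above the bench, moves with the jaw; axes as the vice's
- index (a point): white line on the red index clip (10 x 14 x 14 mm) on the white scale along the +y rail, 28 mm above the bench; axes as the vice's. With the jaw closed the pointer lies 42 to 66 mm behind it (+x); they are in line when their x in the vice's frame is the same. The clip stays where set unless pushed
- cup_large: large enamel parts cup, yellow, open on top, nearly straight sides: 70 mm across the rim, 66 mm at the foot, 34 mm tall, 2.5 mm walls, 3 mm floor; stands to one side of the vice. Origin under its centre
- cup_middle: middle enamel parts cup, white: 54 mm across the rim, 50 mm at the foot, 46 mm tall, 2.5 mm walls, 3 mm floor, 100 g; stands on the bench in the vice's frame, just in front of the jaw's handle. Nested, it stands on the large cup's floor, its rim 15 mm above that cup's. Origin under its centre
- cup_small: small enamel parts cup, red: 38 mm across the rim, 35 mm at the foot, 58 mm tall, 2.5 mm walls, 3 mm floor; stands on the bench inside the vice's frame, beside the middle cup (80 to 120 mm between centres, along the vice's y, either way round). Nested, it stands on the middle cup's floor, its rim 15 mm above the middle cup's. Origin under its centre; about 60 g
- flux_jar: small amber screw jar with black cap, 56 mm across, 62 mm tall; origin under its centre. Leave alone
- pickup: guitar pickup with steel cover, 70 x 38 x 20 mm; origin under its centre, x along its length. Leave alone
- solder_spool: solder spool with black flanges standing on its flange, 52 mm across, 40 mm tall; origin under its centre. Leave alone
- screwdriver: black-handled screwdriver lying down, 170 mm long, along its x axis (blade to +x); origin under its middle. Leave alone
- cutters: red-handled side cutters lying flat, about 120 mm long, jaws to their +x; origin at the pivot, on the bench. Leave alone
Things that resemble listed ones, but are neither listed nor needed, are in the scene too. What is shaped like the cup_middle but green or purple is not meant.

How it is judged:
By the outcome, as a careful person would: the job done as asked, in the order asked, and still so for the second after the job is handed in, while the arm keeps its last pose, push and grip.
It also fails if it takes over 72 s, if anything falls off the work surface, if the arm or the gripper's body presses on something with over 40 N, if the wrist force passes 120 N, or if a joint passes its speed limit or range.

### The arm

A 6-joint arm with a two-finger parallel gripper is mounted at the origin on the work surface. World frame = base frame: x ahead of the robot, y to its left, z up, the work surface at z = 0. Lengths are in m, angles in rad, forces in N, time in s.
With the tool pointing down it reaches from about 0.35 to 0.875 m from the base axis. Payload 4.2 kg.
Tool frame: the origin (TCP) lies between the finger pads, 19 mm behind the fingertips; this is the grasp point; z points along the fingers, y is the line along which they close (so a half turn about z gives the same grasp; the last joint's range is limited). The gripper opens to 85 mm and grips with 20 to 120 N. Pads are 22 mm wide; open, the fingers measure 114 mm over their backs; the gripper's body (76 mm by 85 mm) begins 54 mm behind the grasp point. The pads swing forward as they close: fully open they stand 13 mm farther back than shut.
Start: joints at [1.595, 0.385, 0.008, 0, -1.194, -0.259], TCP at [0.145, 0.608, 0.25] pointing down, gripper open.
Joint ranges: [-3.14, 3.14], [-1.21, 2.06], [-1.07, 1.41], [-3.16, 2.05], [-2.99, -0.16], [-3.1, 3.1]. Speed limits (rad/s): [2.79, 2.79, 3.14, 3.14, 3.14, 3.14].

### API

Orientations are given as a rotation vector (axis times angle).
In Python, from workcell import arm gives the robot as it stands.
- The arm moves only by the tool drive_tool, never from a script. Its argument "deltas" is a list of rows, each an object of numbers: "dx", "dy", "dz": the shift along the world's x, y, z in mm; "twist": the turn about the world's z in rad. In form: [{"dx": .., "dy": .., "dz": .., "twist": ..}, ...]. A call has 1 to 12 rows; each row is the pose to reach, as a shift and turn from the pose commanded when the call began; what a row does not reach only later rows make up. A row lasts 1/8 s, in which the tool goes at most 62.5 mm and 10.7 degrees, less where a joint would pass 70% of its speed; a pose out of reach is approached as far as the arm can. A call with a gripper value outside its range is refused whole. "claw" is the opening, from -1 (shut) to 1 (fully open), so that 0 is half open, set as the call begins (left out, the last holds). The fingers move at their own pace and stop on an object; "grip_force" is the grip in N (left out, the last holds). Time passes only in rows, so rows that repeat a pose let the fingers close. It gives the time, the measured TCP pose, the force, the opening and the grip force at its end, in the units of the state.
- arm.state(): the state, without advancing time (a new reading comes with each control period).
- arm.read_camera(name): name is "scene" or "top" or "wrist"; returns a dict with "img" (384x512x3 uint8, blue, green, red), "z_map" (384x512 float32, m along the optical axis (not along the pixel's ray), 0 where there is no reading), "K" (3x3 intrinsics, pixels), "dist" ([k1, k2, p1, p2, k3] as OpenCV has them; the pictures are not rectified), "position" and "attitude" of the camera in the world; the wrist camera has in their place "T_tool_cam" (4x4, takes a point from camera to tool coordinates, whose origin is the TCP and whose axes are the flange's). Camera axes: x right, y up, looking along -z (the intrinsics and any distortion apply to the point x, -y, -z); pixel columns grow to the right and rows downward; lengths in m; the calibration is good to about 2 mm. A picture is of the moment at which its call begins: read the wrist's pose just before it.
- arm.close_job(): hands the job in; it is judged then, once.
The state is a dict: "t": time; "joint_positions": joint angles; "qvel": joint speeds; "joint_efforts": joint torques, N m; "tcp_pos": TCP position; "orientation": TCP orientation; "ft_force": force on the tool from outside, world axes, zero at the start; "wrist_torque": the same for the moment, N m; "finger_gap": finger opening in m; "finger_force": force on a finger pad.
Only numpy, scipy, OpenCV 4.12 (cv2) and the standard library are available. Lean on these libraries where they do the work, as an engineer would, in place of code of your own. Each camera call takes 0.05 s, during which the arm holds its last target. There are 200 camera calls.

## Working session

There is one attempt and no reset: what is moved stays moved. The work goes in short steps, Python scripts to look and compute and a tool call to move; the robot and the scene stay as the last step left them, time stands still between calls to the robot, and variables do not carry over. Pictures are saved under pics/ and viewed, at most 10 in all, crops included, and the job is handed in when it is done.

Besides the shell and the picture viewer there is one more tool, called by a JSON object that holds its "fn" and its "kwargs". drive_tool: Moves the arm, as the interface text tells. Its arguments: {"type":"object","properties":{"deltas":{"type":"array","items":{"type":"object","properties":{"dx":{"type":"number"},"dy":{"type":"number"},"dz":{"type":"number"},"twist":{"type":"number"}}}},"claw":{"type":"number"},"grip_force":{"type":"number"}},"required":["deltas"]}

```bash
mkdir -p pics; cat > h.py <<'E'
import numpy as np, cv2
from scipy.spatial.transform import Rotation as R
from workcell import arm
def cam(name):
    s=arm.state(); c=arm.read_camera(name)
    if name=="wrist":
        T=np.eye(4);T[:3,:3]=R.from_rotvec(s["orientation"]).as_matrix();T[:3,3]=s["tcp_pos"]
        c["T"]=T@np.array(c["T_tool_cam"])
    else:
        T=np.eye(4);a=np.array(c["attitude"])
        T[:3,:3]=a if a.shape==(3,3) else R.from_rotvec(a).as_matrix()
        T[:3,3]=c["position"];c["T"]=T
    return c
def cloud(c):
    "world xyz for each pixel (nan without depth)"
    z=c["z_map"];h,w=z.shape
    uv=np.stack(np.meshgrid(np.arange(w),np.arange(h)),-1).reshape(-1,1,2).astype(np.float64)
    n=cv2.undistortPoints(uv,np.array(c["K"]),np.array(c["dist"])).reshape(h,w,2)
    P=np.stack([n[...,0]*z,-n[...,1]*z,-z],-1)
    P=P@c["T"][:3,:3].T+c["T"][:3,3]; P[z<=0]=np.nan
    return P
def ray(c,uv,zw):
    "pixels onto plane z=zw"
    n=cv2.undistortPoints(np.array(uv,float).reshape(-1,1,2),np.array(c["K"]),np.array(c["dist"])).reshape(-1,2)
    d=np.c_[n[:,0],-n[:,1],-np.ones(len(n))]@c["T"][:3,:3].T;o=c["T"][:3,3]
    return o+d*((zw-o[2])/d[:,2])[:,None]
E
python3 - <<'E'
from h import *
s=arm.state();print(s)
for n in("scene","top"):
    c=cam(n);print(n,c["T"].round(3).tolist(),np.array(c["K"]).round(1).tolist())
    cv2.imwrite(f"pics/{n}0.png",cv2.resize(c["img"],(800,600),interpolation=cv2.INTER_CUBIC))
    np.save(n+"P.npy",cloud(c));np.save(n+"I.npy",c["img"])
E
```

```text
{'t': 0.0, 'joint_positions': array([ 1.59457689e+00,  3.85562379e-01,  6.63467439e-03, -5.23205555e-04,
       -1.19400326e+00, -2.58617770e-01]), 'qvel': array([ 0.0014334 ,  0.00099636,  0.00025624, -0.00110306,  0.00010767,
        0.00024883]), 'joint_efforts': array([ 3.31896456e-05, -3.92291307e+01,  1.88393015e+01,  4.18624341e+00,
       -4.70750907e-03, -3.34586630e-06]), 'tcp_pos': array([0.14526414, 0.60732541, 0.2489179 ]), 'orientation': array([ 3.11775842e+00, -3.68079680e-01, -2.84193356e-04]), 'ft_force': array([ 0.33493303, -0.48252626, -0.01990892]), 'wrist_torque': array([0.03107149, 0.02906482, 0.03941509]), 'finger_force': 0.0, 'finger_gap': 0.08542089394662147}
scene [[-0.775, -0.398, 0.491, 1.008], [0.632, -0.487, 0.602, 0.545], [-0.001, 0.777, 0.629, 0.638], [0.0, 0.0, 0.0, 1.0]] [[348.7, 0.0, 251.0], [0.0, 348.7, 194.2], [0.0, 0.0, 1.0]]
top [[-0.022, 0.982, -0.189, 0.342], [-1.0, -0.02, 0.012, -0.001], [0.008, 0.189, 0.982, 1.126], [0.0, 0.0, 0.0, 1.0]] [[415.9, 0.0, 250.7], [0.0, 415.9, 193.0], [0.0, 0.0, 1.0]]
```

View pics/top0.png

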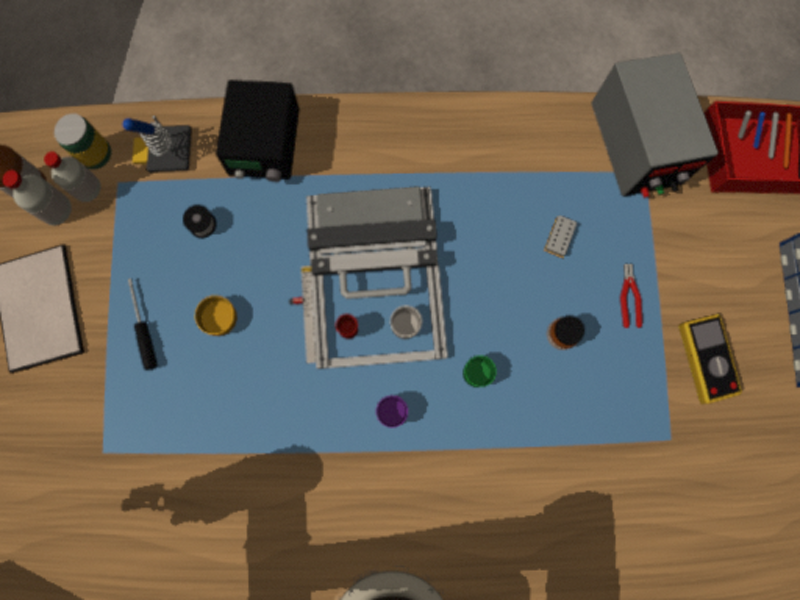

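View pics/scene0.png

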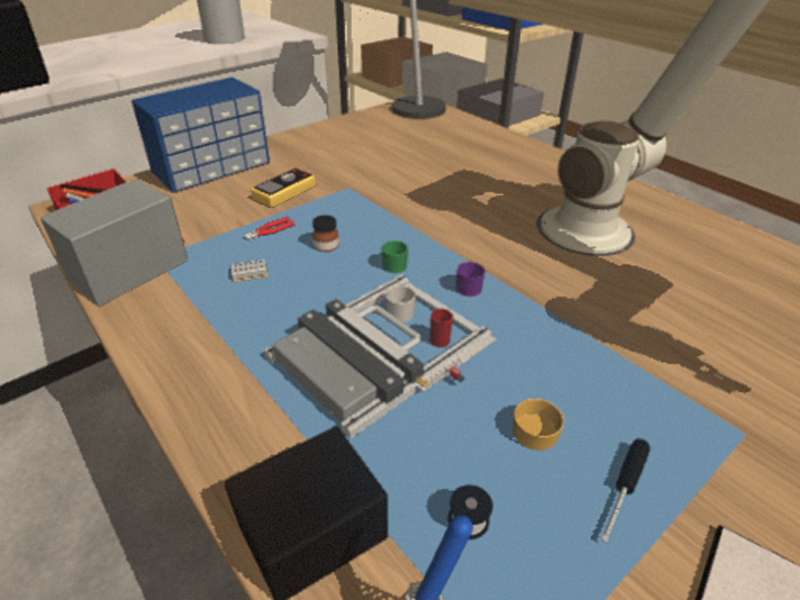

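The top view (800 px) shows the large yellow cup at (216,315), red cup at (347,326), white cup at (406,321), handle bar at (376,293), yellow pointer at about (308,269) and red clip at (297,300). The spool, jar, pickup, cutters, screwdriver and the green and purple cups stay put.

```bash
cat > fit.py <<'E'
from h import *
from scipy.optimize import least_squares
def rim(P,xy,r,h,tol=.006,win=.05):
    m=(np.abs(P[...,2]-h)<tol)&(np.hypot(P[...,0]-xy[0],P[...,1]-xy[1])<win)
    Q=P[m]
    f=least_squares(lambda p:np.hypot(Q[:,0]-p[0],Q[:,1]-p[1])-(r-.00125),xy,loss="soft_l1",f_scale=.002)
    return f.x,len(Q),Q[:,2].mean(),np.abs(f.fun).mean()
E
python3 - <<'E'
from fit import *
P=np.load("topP.npy");S=np.load("sceneP.npy")
g=lambda u,v:P[int(v*.64),int(u*.64)]
for n,uv,r,h in(("large",(216,315),.035,.034),("mid",(406,321),.027,.046),("small",(347,326),.019,.058)):
    xy=g(*uv)[:2];print(n,g(*uv).round(3))
    for X in(P,S):
        try:print(rim(X,xy,r,h,win=r+.012))
        except Exception as e:print(e)
for n,uv in dict(bar=(376,293),barL=(345,294),barR=(408,291),jawL=(318,265),jawR=(434,257),tieL=(325,362),tieR=(440,353),clip=(297,300),ptr=(308,269),mat=(260,400),spool=(200,220),green=(479,371),purple=(392,411)).items():print(n,g(*uv).round(3))
# vice yaw: jaw top points z~.051
m=(np.abs(P[...,2]-.040)<.01)
# plane bias
b=P[(np.abs(P[...,2])<.01)];print("bench z top",np.median(b[:,2]));b=S[(np.abs(S[...,2])<.01)];print(np.median(b[:,2]))
E
```

```text
large [0.543 0.297 0.001]
(array([0.53628453, 0.29191982]), 93, np.float64(0.032979714565432215), np.float64(0.001232769457353277))
(array([0.53640982, 0.29381617]), 169, np.float64(0.03178280516036082), np.float64(0.000892622259325151))
mid [ 0.524 -0.037  0.005]
(array([ 0.51820176, -0.03617886]), 72, np.float64(0.04540249810995981), np.float64(0.0008371939878490459))
(array([ 0.51892204, -0.03561914]), 73, np.float64(0.04283802167666109), np.float64(0.0010890995885422406))
small [0.518 0.064 0.008]
(array([0.5122589 , 0.06285988]), 55, np.float64(0.05715476603501337), np.float64(0.0008056488265088507))
(array([0.51230651, 0.06329268]), 55, np.float64(0.05472969379579581), np.float64(0.0009596590432609228))
bar [0.567 0.013 0.047]
barL [0.566 0.066 0.045]
barR [ 0.578 -0.044  0.002]
jawL [0.617 0.111 0.05 ]
jawR [ 0.627 -0.087  0.049]
tieL [0.454 0.101 0.023]
tieR [ 0.467 -0.094  0.019]
clip [0.559 0.148 0.032]
ptr [0.615 0.13  0.026]
mat [ 0.391  0.218 -0.002]
spool [0.707 0.32  0.043]
green [ 0.434 -0.163  0.   ]
purple [ 0.368 -0.009  0.003]
bench z top 0.0002974687153669553
-0.000966360941868305
```

```bash
python3 - <<'E'
from fit import *
P=np.load("topP.npy");S=np.load("sceneP.npy")
for X in(P,S):
    # bar: z .036-.05, x .55-.59
    m=(X[...,2]>.038)&(X[...,2]<.052)&(X[...,1]>-.03)&(X[...,1]<.055)&(X[...,0]>.552)&(X[...,0]<.592)
    Q=X[m];p=np.polyfit(Q[:,1],Q[:,0],1);print("bar",m.sum(),"x@y=0",p[1],"yaw",-p[0],"z",Q[:,2].max(), "res",(Q[:,0]-np.polyval(p,Q[:,1])).std())
    m=(X[...,2]>.044)&(X[...,2]<.058)&(X[...,1]>-.12)&(X[...,1]<.14)&(X[...,0]>.6)&(X[...,0]<.65)
    Q=X[m];c,s,a=cv2.minAreaRect(Q[:,:2].astype(np.float32)*1000);print("jaw",c,s,a)
    m=(X[...,2]>.015)&(X[...,2]<.03)&(X[...,1]>-.12)&(X[...,1]<.14)&(X[...,0]>.47)&(X[...,0]<.55)
    Q=X[m&(X[...,1]<-.07)];print("railR",len(Q),np.polyfit(Q[:,0],Q[:,1],1),Q[:,1].min(),Q[:,1].max())
    Q=X[m&(X[...,1]>.09)];print("railL",len(Q),np.polyfit(Q[:,0],Q[:,1],1),Q[:,1].min(),Q[:,1].max())
E
```

```text
bar 141 x@y=0 0.5689448286512114 yaw 0.05957794865339334 z 0.05137984301185061 res 0.0034090676719729603
jaw (625.2710571289062, 19.349197387695312) (222.22515869140625, 49.191017150878906) 89.99584197998047
railR 222 [ 0.04950397 -0.1178044 ] -0.10515857273398792 -0.07038824692036076
railL 411 [0.05633665 0.09066679] 0.10052506116179243 0.13877041265790874
bar 109 x@y=0 0.5710386776074797 yaw 0.05241024695630532 z 0.0456710367474521 res 0.0029975479283201436
jaw (620.8848876953125, 17.901023864746094) (214.70596313476562, 47.59139633178711) 86.78752899169922
railR 122 [ 0.08912959 -0.13714542] -0.10454143075165867 -0.08027211656028643
railL 324 [0.04868948 0.095955  ] 0.09939729785932255 0.13934914203156218
```

{"fn": "drive_tool", "kwargs": {"deltas": [{"dx": 28,"dy": -50,"dz": 0,"twist": 0.03},{"dx": 58,"dy": -100,"dz": 0,"twist": 0.05},{"dx": 88,"dy": -152,"dz": 0,"twist": 0.08},{"dx": 118,"dy": -204,"dz": 0,"twist": 0.11},{"dx": 148,"dy": -256,"dz": 0,"twist": 0.14},{"dx": 178,"dy": -308,"dz": 0,"twist": 0.17},{"dx": 208,"dy": -360,"dz": 0,"twist": 0.2},{"dx": 238,"dy": -412,"dz": 0,"twist": 0.23},{"dx": 268,"dy": -464,"dz": 0,"twist": 0.26},{"dx": 298,"dy": -516,"dz": 0,"twist": 0.28},{"dx": 320,"dy": -553,"dz": 0,"twist": 0.285},{"dx": 320,"dy": -553,"dz": 0,"twist": 0.285}], "claw": 0.6, "grip_force": 30}}

```text
t: 1.6
tcp_pos: [0.466, 0.0525, 0.2493]
orientation: [3.14, 0.071, -0.002]
ft_force: [-0.9, 0.5, 0.0]
finger_gap: 0.0683
finger_force: 0.0
```

```bash
python3 - <<'E'
from fit import *
c=cam("wrist");cv2.imwrite("pics/w1.png",c["img"]);P=cloud(c)
print(c["T_tool_cam"])
for n,xy,r,h in(("mid",(.5185,-.036),.027,.046),("small",(.5123,.063),.019,.058)):
    try:print(n,rim(P,np.array(xy),r,h,win=r+.012))
    except Exception as e:print(e)
s=arm.state()["tcp_pos"]
S=cloud(cam("scene"));m=(np.hypot(S[...,0]-s[0],S[...,1]-s[1])<.09)&(S[...,2]>.15)
Q=S[m];print("lowest finger z rel tcp",len(Q),np.sort(Q[:,2])[:12]-s[2])
W=P[(c["z_map"]>0)&(P[...,2]>s[2]-.04)&(P[...,2]<s[2]+.1)];print("wrist view fingers",len(W),(np.sort(W[:,2])[:5]-s[2]) if len(W) else 0)
b=P[np.abs(P[...,2])<.012];print("bench",np.median(b[:,2]))
E
```

```text
[[-5.05149497e-04  9.49182093e-01  3.14727022e-01  8.14740846e-02]
 [ 9.99999862e-01  5.24621497e-04  2.28391484e-05  6.41921721e-04]
 [-1.43434051e-04  3.14726990e-01 -9.49182228e-01 -1.23650001e-01]
 [ 0.00000000e+00  0.00000000e+00  0.00000000e+00  1.00000000e+00]]
mid (array([ 0.51791765, -0.03519191]), 533, np.float64(0.044751348446953776), np.float64(0.0007938949595982266))
small (array([0.51226809, 0.0634795 ]), 324, np.float64(0.057143335425757356), np.float64(0.0007416486113753888))
lowest finger z rel tcp 5663 [-0.0123824  -0.01237898 -0.01182394 -0.01164513 -0.01159444 -0.01126828
 -0.01122311 -0.01064236 -0.01061762 -0.01051082 -0.01048307 -0.01032502]
wrist view fingers 32374 [-0.01257473 -0.01226204 -0.01220664 -0.01217931 -0.01211934]
bench 0.00031521434223230616
```

View pics/w1.png

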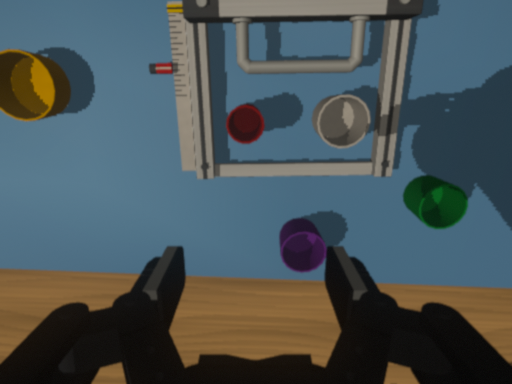

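The wrist view (512 px) shows the white cup at (342,120), red cup at (246,123), clip at (163,68) and pointer at (178,8). The fits agree with the top and scene cameras to about 1 mm, and the fingertips are about 12 mm below the TCP at this opening.

{"fn": "drive_tool", "kwargs": {"deltas": [{"dx": 26,"dy": -45,"dz": -20,"twist": 0.008},{"dx": 52.5,"dy": -90,"dz": -50,"twist": 0.008},{"dx": 52.5,"dy": -90,"dz": -100,"twist": 0.008},{"dx": 52.5,"dy": -90,"dz": -140,"twist": 0.008},{"dx": 52.5,"dy": -90,"dz": -170,"twist": 0.008},{"dx": 52.5,"dy": -90,"dz": -182,"twist": 0.008},{"dx": 52.5,"dy": -90,"dz": -182,"twist": 0.008},{"dx": 52.5,"dy": -90,"dz": -182,"twist": 0.008}]}}

```text
t: 2.7
tcp_pos: [0.5189, -0.0346, 0.0694]
orientation: [-3.14, -0.093, -0.004]
ft_force: [0.8, 0.3, 0.8]
finger_gap: 0.068
finger_force: 0.0
```

{"fn": "drive_tool", "kwargs": {"deltas": [{"dx": -0.5,"dy": -1,"dz": -8},{"dx": -0.5,"dy": -1,"dz": -16},{"dx": -0.5,"dy": -1,"dz": -19},{"dx": -0.5,"dy": -1,"dz": -19},{"dx": -0.5,"dy": -1,"dz": -19}]}}

```text
schema error: expected keys dx, dy, dz, twist
```

{"fn": "drive_tool", "kwargs": {"deltas": [{"dx": 0},{"dx": 0},{"dx": 0},{"dx": 0},{"dx": 0},{"dx": 0}], "claw": 0.0, "grip_force": 30}}

```text
schema error: expected keys dx, dy, dz, twist
```

{"fn": "drive_tool", "kwargs": {"deltas": [{"dx": -0.5,"dy": -1,"dz": -8,"twist": 0},{"dx": -0.5,"dy": -1,"dz": -16,"twist": 0},{"dx": -0.5,"dy": -1,"dz": -19,"twist": 0},{"dx": -0.5,"dy": -1,"dz": -19,"twist": 0},{"dx": -0.5,"dy": -1,"dz": -19,"twist": 0}]}}

```text
t: 3.32
tcp_pos: [0.5175, -0.0362, 0.0491]
orientation: [3.14, 0.091, 0.0]
ft_force: [0.1, 0.4, 0.2]
finger_gap: 0.0686
finger_force: 0.0
```

{"fn": "drive_tool", "kwargs": {"deltas": [{"dx": 0,"dy": 0,"dz": 0,"twist": 0},{"dx": 0,"dy": 0,"dz": 0,"twist": 0},{"dx": 0,"dy": 0,"dz": 0,"twist": 0},{"dx": 0,"dy": 0,"dz": 0,"twist": 0},{"dx": 0,"dy": 0,"dz": 0,"twist": 0},{"dx": 0,"dy": 0,"dz": 0,"twist": 0}], "claw": 0.0, "grip_force": 30}}

```text
t: 4.08
tcp_pos: [0.5176, -0.0362, 0.0496]
orientation: [3.14, 0.092, 0.001]
ft_force: [-0.8, 0.4, 5.3]
finger_gap: 0.0531
finger_force: 31.2
```

{"fn": "drive_tool", "kwargs": {"deltas": [{"dx": 0,"dy": 0,"dz": 12,"twist": 0},{"dx": 0,"dy": 0,"dz": 40,"twist": 0},{"dx": 0,"dy": 0,"dz": 75,"twist": 0},{"dx": 2,"dy": 15,"dz": 100,"twist": 0},{"dx": 4,"dy": 55,"dz": 100,"twist": 0},{"dx": 6,"dy": 100,"dz": 100,"twist": 0},{"dx": 8,"dy": 145,"dz": 100,"twist": 0},{"dx": 11,"dy": 190,"dz": 100,"twist": 0},{"dx": 14,"dy": 235,"dz": 100,"twist": 0},{"dx": 17,"dy": 280,"dz": 100,"twist": 0},{"dx": 18.7,"dy": 315,"dz": 100,"twist": 0},{"dx": 18.7,"dy": 329,"dz": 100,"twist": 0}]}}

```text
t: 5.58
tcp_pos: [0.5358, 0.2946, 0.1489]
orientation: [-3.14, -0.094, 0.0]
ft_force: [0.1, -0.7, -0.8]
finger_gap: 0.0527
finger_force: 31.8
```

{"fn": "drive_tool", "kwargs": {"deltas": [{"dx": 0,"dy": 0,"dz": 0,"twist": 0},{"dx": 0,"dy": 0,"dz": 0,"twist": 0},{"dx": 0,"dy": 0,"dz": 0,"twist": 0}]}}

```text
t: 5.95
tcp_pos: [0.5361, 0.2916, 0.1492]
orientation: [3.14, 0.089, -0.0]
ft_force: [-0.1, 0.1, -0.7]
finger_gap: 0.0529
finger_force: 31.8
```

```bash
python3 - <<'E'
from fit import *
s=arm.state();print(s["tcp_pos"],s["finger_gap"])
c=cam("wrist");P=cloud(c);d=cam("scene");S=cloud(d);T=cam("top");Q=cloud(T)
for n,X in(("w",P),("s",S),("t",Q)):
    try:print(n,"large",rim(X,np.array([.5363,.2929]),.035,.034,win=.045))
    except Exception as e:print(n,e)
    for h in (.14,.143,.146,.15):
        try:print(n,h,"held",rim(X,s["tcp_pos"][:2],.027,h,win=.035,tol=.004))
        except Exception as e:print(n,e)
im=d["img"];cv2.imwrite("pics/s2.png",np.hstack([cv2.resize(im[180:330,260:410],(500,500)),]) )
E
```

```text
[0.5360651  0.29162624 0.14915628] 0.052892781485358115
w large (array([0.53722635, 0.29348241]), 661, np.float64(0.03296225768123502), np.float64(0.0007964477438358125))
w 0.14 held (array([0.53788746, 0.29117475]), 2221, np.float64(0.1402974387609928), np.float64(0.0011388040095213347))
w 0.143 held (array([0.53725362, 0.29113401]), 3333, np.float64(0.1435688249778548), np.float64(0.0011538897300627999))
w 0.146 held (array([0.53704392, 0.29111611]), 2727, np.float64(0.1448486655332913), np.float64(0.0012655503384087186))
w 0.15 held (array([0.54026777, 0.29136132]), 659, np.float64(0.14973904900402282), np.float64(0.0029179383186291714))
s large (array([0.53654684, 0.29391483]), 180, np.float64(0.03167945822861195), np.float64(0.0008959457851948992))
s 0.14 held (array([0.53587917, 0.29196186]), 182, np.float64(0.14048190518868742), np.float64(0.0015492643469883442))
s 0.143 held (array([0.53578827, 0.29174019]), 165, np.float64(0.14270904037467244), np.float64(0.0017086293398740782))
s 0.146 held (array([0.53577132, 0.29145515]), 120, np.float64(0.14446245258426688), np.float64(0.0021378595308538108))
s 0.15 held (array([0.54060951, 0.29093959]), 41, np.float64(0.14948198446845468), np.float64(0.003552022614967391))
t large (array([0.53786316, 0.29254319]), 50, np.float64(0.03318048415973755), np.float64(0.0007018959055928165))
t 0.14 held (array([0.53626616, 0.28956986]), 21, np.float64(0.14125098795217225), np.float64(0.000723333161551636))
t 0.143 held (array([0.53632255, 0.28998241]), 36, np.float64(0.14388338422414026), np.float64(0.0008402199084828336))
t 0.146 held (array([0.53631604, 0.28988753]), 33, np.float64(0.14462147431107775), np.float64(0.0009983399543630647))
t 0.15 held (array([0.53569349, 0.28784502]), 8, np.float64(0.14747544719997066), np.float64(0.0009934209558497466))
```

View pics/s2.png

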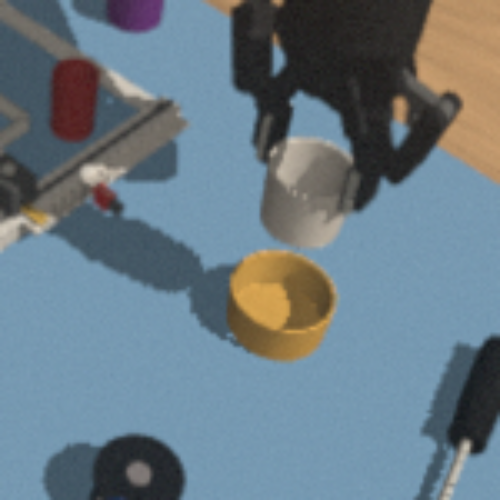

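The scene crop (500 px) shows the white cup at (308,195), upright in the fingers above the large cup at (282,305). All three cameras put it about 2 mm short in +y.

{"fn": "drive_tool", "kwargs": {"deltas": [{"dx": 0.8,"dy": 2.2,"dz": -10,"twist": 0},{"dx": 0.8,"dy": 2.2,"dz": -35,"twist": 0},{"dx": 0.8,"dy": 2.2,"dz": -55,"twist": 0},{"dx": 0.8,"dy": 2.2,"dz": -68,"twist": 0},{"dx": 0.8,"dy": 2.2,"dz": -78,"twist": 0},{"dx": 0.8,"dy": 2.2,"dz": -86,"twist": 0},{"dx": 0.8,"dy": 2.2,"dz": -91,"twist": 0},{"dx": 0.8,"dy": 2.2,"dz": -93.5,"twist": 0},{"dx": 0.8,"dy": 2.2,"dz": -94.5,"twist": 0},{"dx": 0.8,"dy": 2.2,"dz": -94.5,"twist": 0}]}}

```text
t: 7.35
tcp_pos: [0.537, 0.2951, 0.0548]
orientation: [-3.14, -0.091, -0.001]
ft_force: [0.0, 0.2, -0.5]
finger_gap: 0.0528
finger_force: 31.8
```

{"fn": "drive_tool", "kwargs": {"deltas": [{"dx": 0,"dy": 0,"dz": -1.5,"twist": 0},{"dx": 0,"dy": 0,"dz": -1.5,"twist": 0},{"dx": 0,"dy": 0,"dz": -1.5,"twist": 0}]}}

```text
t: 7.72
tcp_pos: [0.5369, 0.2951, 0.0531]
orientation: [-3.14, -0.091, -0.0]
ft_force: [-1.0, -0.5, -1.5]
finger_gap: 0.0531
finger_force: 31.8
```

{"fn": "drive_tool", "kwargs": {"deltas": [{"dx": 0,"dy": 0,"dz": 0,"twist": 0},{"dx": 0,"dy": 0,"dz": 0,"twist": 0},{"dx": 0,"dy": 0,"dz": 0,"twist": 0},{"dx": 0,"dy": 0,"dz": 10,"twist": 0},{"dx": 0,"dy": 0,"dz": 40,"twist": 0},{"dx": 0,"dy": -40,"dz": 90,"twist": 0},{"dx": 0,"dy": -90,"dz": 110,"twist": 0},{"dx": -10,"dy": -140,"dz": 110,"twist": 0},{"dx": -24,"dy": -190,"dz": 90,"twist": 0},{"dx": -24,"dy": -220,"dz": 60,"twist": 0},{"dx": -24,"dy": -230,"dz": 45,"twist": 0},{"dx": -24,"dy": -230,"dz": 45,"twist": 0}], "claw": 0.6}}

```text
t: 9.22
tcp_pos: [0.5124, 0.0641, 0.0977]
orientation: [3.14, 0.089, -0.003]
ft_force: [1.0, -0.1, 1.1]
finger_gap: 0.0681
finger_force: 0.0
```

```bash
python3 - <<'E'
from fit import *
s=arm.state();print(s["tcp_pos"],s["finger_gap"])
d=cam("scene");S=cloud(d);T=cam("top");Q=cloud(T)
for n,X in(("s",S),("t",Q)):
    for k,xy,r,h in(("large",(.5365,.293),.035,.034),("mid",(.5365,.293),.027,.049),("small",(.5123,.0632),.019,.058)):
        try:print(n,k,rim(X,np.array(xy),r,h,win=r+.01))
        except Exception as e:print(n,k,e)
cv2.imwrite("pics/s3.png",cv2.resize(d["img"][180:330,260:410],(500,500)))
E
```

```text
[0.51238341 0.06411982 0.09774651] 0.06811610103889296
s large (array([0.53651132, 0.29369957]), 280, np.float64(0.03322777071917496), np.float64(0.005527354067442696))
s mid (array([0.53602654, 0.29453582]), 137, np.float64(0.04660764610839883), np.float64(0.0007815129649471835))
s small (array([0.51273977, 0.06342074]), 53, np.float64(0.054987198845603484), np.float64(0.0009372200169953652))
t large (array([0.53480022, 0.29146779]), 12, np.float64(0.034052628462858614), np.float64(0.0007803303442277069))
t mid (array([0.53468902, 0.2966918 ]), 4, np.float64(0.04782754798714606), np.float64(0.0009138702866005885))
t small (array([0.51273294, 0.06312597]), 16, np.float64(0.05639038248130861), np.float64(0.0008028856325564464))
```

View pics/s3.png

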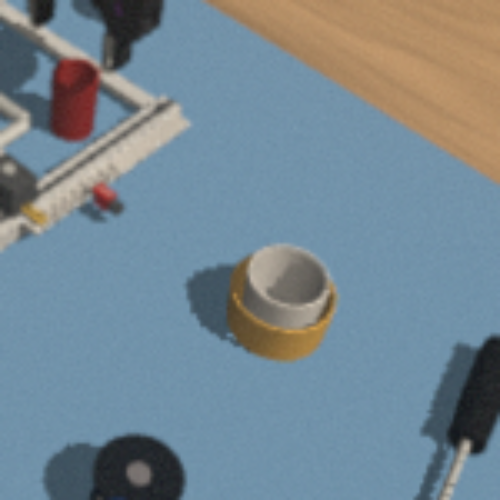

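The scene crop shows the white cup seated inside the yellow one at (285,290), level. The small red cup is still standing at (75,100).

{"fn": "drive_tool", "kwargs": {"deltas": [{"dx": 0,"dy": -1,"dz": -10,"twist": 0},{"dx": 0,"dy": -1,"dz": -22,"twist": 0},{"dx": 0,"dy": -1,"dz": -31,"twist": 0},{"dx": 0,"dy": -1,"dz": -34.5,"twist": 0},{"dx": 0,"dy": -1,"dz": -34.5,"twist": 0},{"dx": 0,"dy": -1,"dz": -34.5,"twist": 0}]}}

```text
t: 10.07
tcp_pos: [0.5131, 0.0641, 0.0637]
orientation: [-3.14, -0.092, -0.001]
ft_force: [-0.9, -0.2, 1.3]
finger_gap: 0.0683
finger_force: 0.0
```

{"fn": "drive_tool", "kwargs": {"deltas": [{"dx": 0,"dy": 0,"dz": 0,"twist": 0},{"dx": 0,"dy": 0,"dz": 0,"twist": 0},{"dx": 0,"dy": 0,"dz": 0,"twist": 0},{"dx": 0,"dy": 0,"dz": 0,"twist": 0},{"dx": 0,"dy": 0,"dz": 0,"twist": 0},{"dx": 0,"dy": 0,"dz": 0,"twist": 0},{"dx": 0,"dy": 0,"dz": 0,"twist": 0}], "claw": -0.4}}

```text
t: 10.95
tcp_pos: [0.5131, 0.0641, 0.0641]
orientation: [-3.14, -0.092, -0.001]
ft_force: [-1.7, 0.2, 5.0]
finger_gap: 0.0365
finger_force: 30.1
```

{"fn": "drive_tool", "kwargs": {"deltas": [{"dx": 0,"dy": 0,"dz": 12,"twist": 0},{"dx": 0,"dy": 0,"dz": 45,"twist": 0},{"dx": 0,"dy": 0,"dz": 80,"twist": 0},{"dx": 2,"dy": 15,"dz": 100,"twist": 0},{"dx": 5,"dy": 55,"dz": 100,"twist": 0},{"dx": 10,"dy": 100,"dz": 100,"twist": 0},{"dx": 15,"dy": 145,"dz": 100,"twist": 0},{"dx": 20,"dy": 190,"dz": 100,"twist": 0},{"dx": 23,"dy": 220,"dz": 100,"twist": 0},{"dx": 23,"dy": 230,"dz": 100,"twist": 0},{"dx": 23,"dy": 230,"dz": 100,"twist": 0},{"dx": 23,"dy": 230,"dz": 100,"twist": 0}]}}

```text
t: 12.45
tcp_pos: [0.5356, 0.2929, 0.1636]
orientation: [3.14, 0.09, -0.001]
ft_force: [0.2, -0.2, -0.6]
finger_gap: 0.0363
finger_force: 30.2
```

```bash
python3 - <<'E'
from fit import *
s=arm.state();print(s["tcp_pos"],s["finger_gap"])
for n in("wrist","scene","top"):
    d=cam(n);X=cloud(d)
    for k,xy,r,h in(("mid",(.5365,.293),.027,.049),("held",s["tcp_pos"][:2],.019,.158),("held",s["tcp_pos"][:2],.019,.154)):
        try:print(n,k,rim(X,np.array(xy),r,h,win=r+.01,tol=.005 if k=="held" else .006))
        except Exception as e:print(n,k,e)
    if n=="scene":cv2.imwrite("pics/s4.png",cv2.resize(d["img"][180:330,260:410],(500,500)))
E
```

```text
[0.5356437  0.29287574 0.16355677] 0.036293656489178865
wrist mid (array([0.53732761, 0.29446443]), 559, np.float64(0.04784665203968967), np.float64(0.0007667891822546961))
wrist held (array([0.53567155, 0.2923861 ]), 2194, np.float64(0.15677476836969273), np.float64(0.0020641662340739253))
wrist held (array([0.53571211, 0.2923529 ]), 2662, np.float64(0.15474941269474635), np.float64(0.0015696523475274365))
scene mid (array([0.53612775, 0.29478971]), 142, np.float64(0.046688203495470294), np.float64(0.0008914316201348268))
scene held (array([0.53506865, 0.29256059]), 116, np.float64(0.15694454097325555), np.float64(0.003240573431395365))
scene held (array([0.53455467, 0.29250267]), 148, np.float64(0.15389736904905538), np.float64(0.002291003051491279))
top mid (array([0.53750278, 0.29374277]), 42, np.float64(0.048308457693770034), np.float64(0.0007556045059409459))
top held (array([0.5345641 , 0.29060598]), 29, np.float64(0.1572514309722676), np.float64(0.0019706116959470684))
top held (array([0.53459988, 0.29021892]), 33, np.float64(0.15514429287186737), np.float64(0.0015301134803851829))
```

View pics/s4.png

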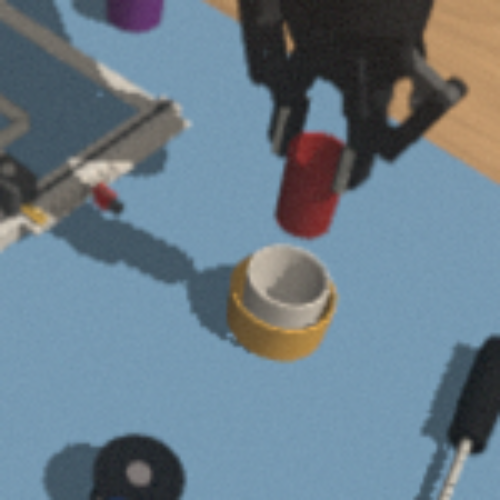

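The red cup is held upright at (308,185), about 2 mm short of the white cup's centre in both x and y.

{"fn": "drive_tool", "kwargs": {"deltas": [{"dx": 1.9,"dy": 2.3,"dz": -10,"twist": 0},{"dx": 1.9,"dy": 2.3,"dz": -30,"twist": 0},{"dx": 1.9,"dy": 2.3,"dz": -45,"twist": 0},{"dx": 1.9,"dy": 2.3,"dz": -60,"twist": 0},{"dx": 1.9,"dy": 2.3,"dz": -74,"twist": 0},{"dx": 1.9,"dy": 2.3,"dz": -83,"twist": 0},{"dx": 1.9,"dy": 2.3,"dz": -89,"twist": 0},{"dx": 1.9,"dy": 2.3,"dz": -92,"twist": 0},{"dx": 1.9,"dy": 2.3,"dz": -93,"twist": 0},{"dx": 1.9,"dy": 2.3,"dz": -93,"twist": 0},{"dx": 1.9,"dy": 2.3,"dz": -93,"twist": 0}]}}

```text
t: 13.98
tcp_pos: [0.5379, 0.2965, 0.0709]
orientation: [-3.14, -0.091, -0.001]
ft_force: [0.5, 0.0, -0.6]
finger_gap: 0.0362
finger_force: 30.2
```

{"fn": "drive_tool", "kwargs": {"deltas": [{"dx": 0,"dy": 0,"dz": -0.8,"twist": 0},{"dx": 0,"dy": 0,"dz": -0.8,"twist": 0}]}}

```text
t: 14.22
tcp_pos: [0.538, 0.2965, 0.0702]
orientation: [-3.14, -0.092, -0.001]
ft_force: [-0.6, 0.6, 1.0]
finger_gap: 0.0364
finger_force: 30.4
```

{"fn": "drive_tool", "kwargs": {"deltas": [{"dx": 0,"dy": 0,"dz": 0,"twist": 0},{"dx": 0,"dy": 0,"dz": 0,"twist": 0},{"dx": 0,"dy": 0,"dz": 0,"twist": 0},{"dx": 0,"dy": 0,"dz": 10,"twist": 0},{"dx": 0,"dy": 0,"dz": 40,"twist": 0},{"dx": 0,"dy": -30,"dz": 80,"twist": 0},{"dx": 5,"dy": -80,"dz": 80,"twist": 0},{"dx": 10,"dy": -130,"dz": 60,"twist": 0},{"dx": 12,"dy": -158,"dz": 52,"twist": 0},{"dx": 12,"dy": -158,"dz": 52,"twist": 0},{"dx": 12,"dy": -158,"dz": 52,"twist": 0}], "claw": 0.3}}

```text
t: 15.6
tcp_pos: [0.5504, 0.1389, 0.1226]
orientation: [-3.14, -0.092, -0.003]
ft_force: [0.3, 0.1, 1.1]
finger_gap: 0.0558
finger_force: 0.0
```

```bash
python3 - <<'E'
from fit import *
s=arm.state();print(s["tcp_pos"],s["finger_gap"],s["joint_positions"].round(2))
c=cam("wrist");X=cloud(c);cv2.imwrite("pics/w5.png",cv2.resize(c["img"],(800,600),interpolation=cv2.INTER_CUBIC))
import pickle;pickle.dump({k:c[k] for k in("img","z_map","K","dist","T")},open("w5.pkl","wb"))
for n in("scene","top"):
    d=cam(n);X=cloud(d);pickle.dump({k:d[k] for k in("img","z_map","K","dist","T")},open(n+"5.pkl","wb"))
    for k,xy,r,h in(("small",(.537,.294),.019,.064),("mid",(.537,.294),.027,.049)):
        try:print(n,k,rim(X,np.array(xy),r,h,win=r+.008,tol=.005))
        except Exception as e:print(n,k,e)
E
```

```text
[0.55039022 0.13888432 0.12255917] 0.05577159224532963 [ 0.53  0.41 -0.3   0.   -0.85  1.1 ]
scene small (array([0.53581311, 0.2959054 ]), 81, np.float64(0.062193307692903786), np.float64(0.0007652724936431166))
scene mid (array([0.53659079, 0.29429568]), 182, np.float64(0.04833217955770221), np.float64(0.005049852738030093))
top small (array([0.53682157, 0.29409278]), 11, np.float64(0.06275636595279979), np.float64(0.0007732226327945634))
top mid (array([0.5385211 , 0.29461447]), 33, np.float64(0.04875698445434662), np.float64(0.0026921228896051278))
```

View pics/w5.png

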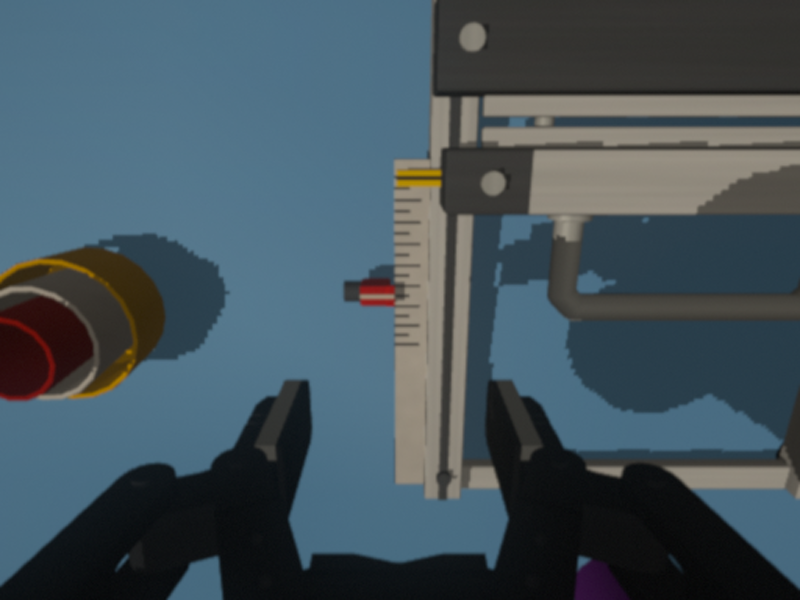

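The wrist view (800 px) shows all three cups nested, the pointer's black line at (418,178), the clip's white line at (377,296), and the handle bar's edges at about v=295 and 320 for u=680.

```bash
python3 - <<'E'
from fit import *
import pickle
c=pickle.load(open("w5.pkl","rb"));im=c["img"].astype(int);B,G,Rr=im[...,0],im[...,1],im[...,2]
# profiles along rows
for u in(256,262,268,274,278):print("ptr",u,[(v,G[v,u]) for v in range(106,122)])
for u in(233,237,241,245,249):print("clip",u,[(v,G[v,u]) for v in range(178,200)])
for u in(400,430,460,490):print("bar",u,[(v,G[v,u]) for v in range(184,210)])
E
```

```text
ptr 256 [(106, np.int64(143)), (107, np.int64(138)), (108, np.int64(125)), (109, np.int64(128)), (110, np.int64(137)), (111, np.int64(133)), (112, np.int64(106)), (113, np.int64(68)), (114, np.int64(68)), (115, np.int64(111)), (116, np.int64(134)), (117, np.int64(139)), (118, np.int64(134)), (119, np.int64(117)), (120, np.int64(97)), (121, np.int64(118))]
ptr 262 [(106, np.int64(135)), (107, np.int64(115)), (108, np.int64(106)), (109, np.int64(125)), (110, np.int64(136)), (111, np.int64(133)), (112, np.int64(105)), (113, np.int64(66)), (114, np.int64(67)), (115, np.int64(111)), (116, np.int64(134)), (117, np.int64(138)), (118, np.int64(138)), (119, np.int64(133)), (120, np.int64(125)), (121, np.int64(132))]
ptr 268 [(106, np.int64(137)), (107, np.int64(115)), (108, np.int64(106)), (109, np.int64(125)), (110, np.int64(137)), (111, np.int64(133)), (112, np.int64(105)), (113, np.int64(66)), (114, np.int64(67)), (115, np.int64(111)), (116, np.int64(134)), (117, np.int64(139)), (118, np.int64(139)), (119, np.int64(141)), (120, np.int64(142)), (121, np.int64(142))]
ptr 274 [(106, np.int64(
[... 4601 characters left out ...]
203, np.int64(58)), (204, np.int64(56)), (205, np.int64(58)), (206, np.int64(61)), (207, np.int64(61)), (208, np.int64(61)), (209, np.int64(61))]
bar 490 [(184, np.int64(61)), (185, np.int64(61)), (186, np.int64(60)), (187, np.int64(56)), (188, np.int64(55)), (189, np.int64(59)), (190, np.int64(63)), (191, np.int64(65)), (192, np.int64(68)), (193, np.int64(69)), (194, np.int64(70)), (195, np.int64(72)), (196, np.int64(73)), (197, np.int64(74)), (198, np.int64(73)), (199, np.int64(71)), (200, np.int64(68)), (201, np.int64(65)), (202, np.int64(63)), (203, np.int64(58)), (204, np.int64(56)), (205, np.int64(58)), (206, np.int64(61)), (207, np.int64(62)), (208, np.int64(61)), (209, np.int64(61))]
```

```bash
python3 - <<'E'
from fit import *
import pickle
c=pickle.load(open("w5.pkl","rb"));P=cloud(c)
p=ray(c,[[260,113.5],[278,113.5]],.028);k=ray(c,[[233,189.5],[249,189.5]],.028);b=ray(c,[[400,195.8],[490,195.6]],.04)
print(p,k,b,sep="\n");print("depth z ptr",P[110,268,2],P[117,268,2],"clip",P[185,240,2],P[190,240,2],"bar",P[196,440,2])
d=(b[1]-b[0]);yaw=np.arctan2(d[0],-d[1]);print("yaw bar",yaw, "tool",c["T"][:3,0],c["T"][:3,1])
ex=np.array([np.cos(yaw),np.sin(yaw),0]);ey=np.array([-ex[1],ex[0],0])
print("ptr-clip along vice x mm",(p.mean(0)-k.mean(0))@ex*1e3,"ptr-bar",(p.mean(0)-b.mean(0))@ex*1e3)
# bar mid y: from rails (top cloud): vice mid
X=np.load("topP.npy");o=b.mean(0)
# handle posts: points z>.036,<.05 between bar and jaw
for n in("topP.npy","sceneP.npy"):
    X=np.load(n);u=(X-o)@ex;v=(X-o)@ey;m=(u>.008)&(u<.028)&(X[...,2]>.03)&(X[...,2]<.055)
    q=v[m]*1e3;q=q[np.abs(q)<160];print(n,np.histogram(q,bins=np.arange(-160,160,8)))
print("o",o)
E
```

```text
[[0.6150638  0.13844234 0.028     ]
 [0.61576235 0.12640185 0.028     ]]
[[0.56054535 0.15454727 0.028     ]
 [0.56121685 0.14299977 0.028     ]]
[[ 0.56656501  0.03913726  0.04      ]
 [ 0.57029634 -0.02249825  0.04      ]]
depth z ptr 0.02869699445992871 0.02889462699099246 clip 0.028344724840343144 0.028422668670357837 bar 0.045350270715266705
yaw bar 0.06046476829630114 tool [ 5.79084752e-02 -9.98321795e-01 -4.49801042e-04] [ 0.94810711  0.05513682 -0.31313389]
ptr-clip along vice x mm 53.444241055185046 ptr-bar 54.39581086780787
topP.npy (array([ 0,  0,  0,  0,  0,  0,  0,  0,  0,  0,  0,  0,  1, 22, 11,  0,  0,
        0,  0,  0,  0,  0,  0,  0,  0,  0,  7, 23,  5,  0,  0,  0,  0,  0,
        0,  0,  0,  0,  0]), array([-160, -152, -144, -136, -128, -120, -112, -104,  -96,  -88,  -80,
        -72,  -64,  -56,  -48,  -40,  -32,  -24,  -16,   -8,    0,    8,
         16,   24,   32,   40,   48,   56,   64,   72,   80,   88,   96,
        104,  112,  120,  128,  136,  144,  152]))
sceneP.npy (array([ 0,  0,  0,  0,  0,  0,  0,  0,  0,  0,  0,  0,  0,  8, 20,  0,  0,
        0,  0,  0,  0,  0,  0,  0,  0,  0,  0, 26,  7,  0,  0,  0,  0,  0,
        0,  0,  0,  0,  0]), array([-160, -152, -144, -136, -128, -120, -112, -104,  -96,  -88,  -80,
        -72,  -64,  -56,  -48,  -40,  -32,  -24,  -16,   -8,    0,    8,
         16,   24,   32,   40,   48,   56,   64,   72,   80,   88,   96,
        104,  112,  120,  128,  136,  144,  152]))
o [0.56843067 0.00831951 0.04      ]
```

{"fn": "drive_tool", "kwargs": {"deltas": [{"dx": 2,"dy": -13,"dz": 0,"twist": -0.16},{"dx": 4,"dy": -26,"dz": 0,"twist": -0.32},{"dx": 6,"dy": -39,"dz": 0,"twist": -0.48},{"dx": 8,"dy": -52,"dz": 0,"twist": -0.64},{"dx": 10,"dy": -65,"dz": 0,"twist": -0.8},{"dx": 12,"dy": -78,"dz": 0,"twist": -0.96},{"dx": 14,"dy": -91,"dz": 0,"twist": -1.12},{"dx": 16,"dy": -104,"dz": 0,"twist": -1.28},{"dx": 18,"dy": -117,"dz": 0,"twist": -1.44},{"dx": 18,"dy": -126,"dz": -10,"twist": -1.57},{"dx": 18,"dy": -126,"dz": -20,"twist": -1.57},{"dx": 18,"dy": -126,"dz": -20,"twist": -1.57}], "claw": -0.25}}

```text
t: 17.25
tcp_pos: [0.5673, 0.0129, 0.1008]
orientation: [2.288, -2.151, -0.002]
ft_force: [-0.1, 0.7, -0.7]
finger_gap: 0.0318
finger_force: 0.0
```

{"fn": "drive_tool", "kwargs": {"deltas": [{"dx": 0,"dy": 0,"dz": 0,"twist": 0},{"dx": 0,"dy": 0,"dz": 0,"twist": 0}]}}

```text
t: 17.5
tcp_pos: [0.5681, 0.0128, 0.1021]
orientation: [-2.287, 2.153, -0.001]
ft_force: [-0.6, -0.1, 0.9]
finger_gap: 0.0321
finger_force: 0.0
```

```bash
python3 - <<'E'
from fit import *
s=arm.state();print(s["tcp_pos"],s["finger_gap"],s["orientation"],R.from_rotvec(s["orientation"]).as_matrix()[:,1])
c=cam("wrist");X=cloud(c);cv2.imwrite("pics/w6.png",cv2.resize(c["img"],(800,600),interpolation=cv2.INTER_CUBIC))
Q=X[(X[...,2]>.03)&(X[...,2]<.05)&(np.abs(X[...,1]-.013)<.05)&(np.abs(X[...,0]-.568)<.012)]
p=np.polyfit(Q[:,1],Q[:,0],1);print(len(Q),np.polyval(p,.013),p[0],Q[:,2].max(),Q[:,0].min(),Q[:,0].max())
E
```

```text
[0.5680773  0.01278034 0.10211763] 0.03214234450204135 [-2.28675185e+00  2.15309735e+00 -7.74218485e-04] [-9.98188844e-01 -6.01521842e-02 -8.64268545e-04]
2872 0.568305185054813 -0.04440738121949844 0.04785041113906369 0.5593973851324677 0.5799542017356464
```

View pics/w6.png

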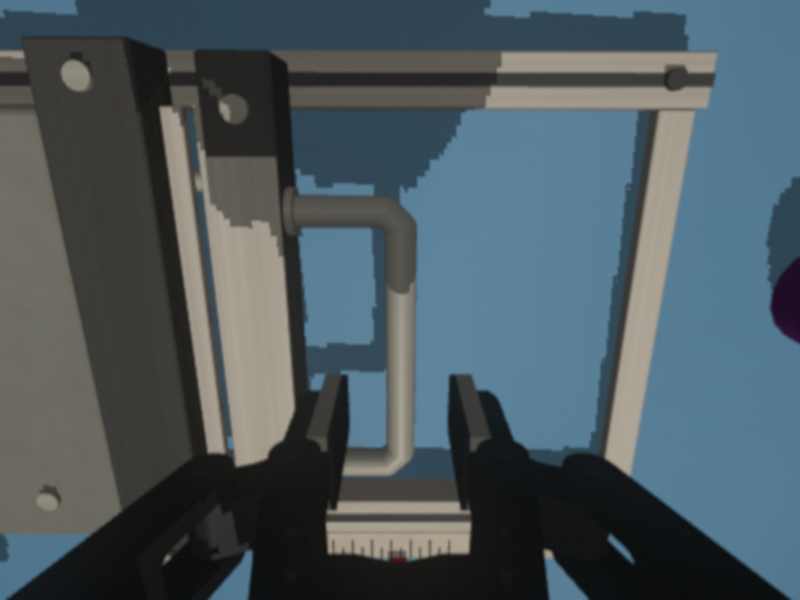

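The bar at u≈400 is centred between the fingertips at u≈337 and 460, which are still above it. The rear finger has room before the jaw.

{"fn": "drive_tool", "kwargs": {"deltas": [{"dx": 0,"dy": 0,"dz": -15,"twist": 0},{"dx": 0,"dy": 0,"dz": -35,"twist": 0},{"dx": 0,"dy": 0,"dz": -48,"twist": 0},{"dx": 0,"dy": 0,"dz": -57,"twist": 0},{"dx": 0,"dy": 0,"dz": -60,"twist": 0},{"dx": 0,"dy": 0,"dz": -60,"twist": 0},{"dx": 0,"dy": 0,"dz": -60,"twist": 0}]}}

```text
t: 18.42
tcp_pos: [0.5682, 0.0125, 0.0423]
orientation: [-2.285, 2.154, -0.001]
ft_force: [-0.3, -0.0, 0.1]
finger_gap: 0.0324
finger_force: 0.0
```

{"fn": "drive_tool", "kwargs": {"deltas": [{"dx": 0,"dy": 0,"dz": 0,"twist": 0},{"dx": 0,"dy": 0,"dz": 0,"twist": 0},{"dx": 0,"dy": 0,"dz": 0,"twist": 0},{"dx": 0,"dy": 0,"dz": 0,"twist": 0},{"dx": 0,"dy": 0,"dz": 0,"twist": 0},{"dx": 0,"dy": 0,"dz": 0,"twist": 0}], "claw": -1, "grip_force": 70}}

```text
t: 19.18
tcp_pos: [0.5674, 0.0123, 0.0423]
orientation: [2.286, -2.155, -0.001]
ft_force: [-3.0, 1.5, 6.2]
finger_gap: 0.0096
finger_force: 68.3
```

{"fn": "drive_tool", "kwargs": {"deltas": [{"dx": -2,"dy": -0.1,"dz": 0,"twist": 0},{"dx": -6,"dy": -0.4,"dz": 0,"twist": 0},{"dx": -11,"dy": -0.7,"dz": 0,"twist": 0},{"dx": -16,"dy": -1,"dz": 0,"twist": 0},{"dx": -21,"dy": -1.3,"dz": 0,"twist": 0},{"dx": -26,"dy": -1.6,"dz": 0,"twist": 0},{"dx": -31,"dy": -1.9,"dz": 0,"twist": 0},{"dx": -36,"dy": -2.2,"dz": 0,"twist": 0},{"dx": -41,"dy": -2.5,"dz": 0,"twist": 0},{"dx": -46,"dy": -2.8,"dz": 0,"twist": 0},{"dx": -49,"dy": -3,"dz": 0,"twist": 0},{"dx": -50,"dy": -3,"dz": 0,"twist": 0}]}}

```text
t: 20.68
tcp_pos: [0.5223, 0.0098, 0.0424]
orientation: [-2.281, 2.148, -0.01]
ft_force: [9.8, -4.5, -5.3]
finger_gap: 0.0096
finger_force: 68.2
```

{"fn": "drive_tool", "kwargs": {"deltas": [{"dx": 0,"dy": 0,"dz": 0,"twist": 0},{"dx": 0,"dy": 0,"dz": 0,"twist": 0}]}}

```text
t: 20.92
tcp_pos: [0.5222, 0.0098, 0.0424]
orientation: [-2.282, 2.148, -0.009]
ft_force: [7.8, -3.6, -3.4]
finger_gap: 0.0094
finger_force: 68.2
```

```bash
python3 - <<'E'
from fit import *
s=arm.state();print(s["tcp_pos"],s["finger_gap"])
a=[]
for n in("scene","top"):
    d=cam(n);im=d["img"];T=d["T"]
    # project ptr/clip predicted
    pts=np.array([[.5623,.129,.028],[.561,.146,.028]])
    q=(pts-T[:3,3])@T[:3,:3];uv,_=cv2.projectPoints(q*[1,-1,-1],np.zeros(3),np.zeros(3),np.array(d["K"]),np.array(d["dist"]))
    uv=uv.reshape(-1,2);print(n,uv.round(1).tolist())
    u,v=uv.mean(0).round().astype(int);a.append(cv2.resize(im[v-20:v+20,u-20:u+20],(390,390),interpolation=cv2.INTER_NEAREST));print(u,v)
cv2.imwrite("pics/p7.png",np.hstack(a))
E
```

```text
[0.52224917 0.0097656  0.04240693] 0.009413534626368354
scene [[284.6, 232.4], [289.8, 236.0]]
287 234
top [[197.2, 191.0], [191.0, 191.6]]
194 191
```

View pics/p7.png

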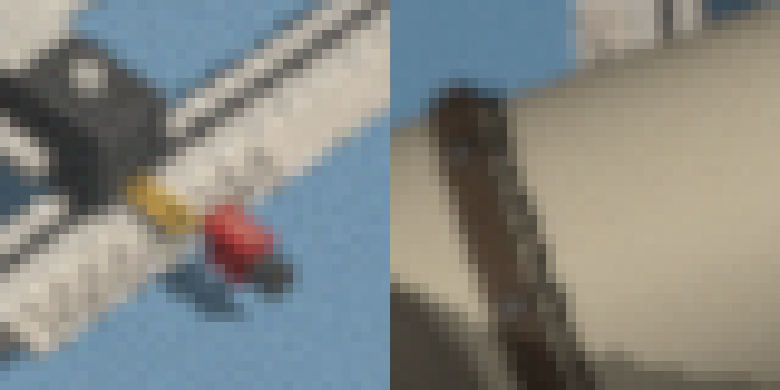

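The scene crop shows the yellow blade, with its tip at (195,225), next to the red clip at (238,245) and a few mm short of line. The top view is blocked by the arm. The TCP moved 45.5 mm of the 53.4 needed because the arm gives under the spring, so I will measure the pointer's shift in the scene images.

```bash
cat > ptr.py <<'E'
from fit import *
import pickle
ex=np.array([np.cos(.06),np.sin(.06),0])
def cen(im,c):
    f=cv2.cvtColor((im/255).astype(np.float32),cv2.COLOR_BGR2HSV);H,S,V=f[...,0],f[...,1],f[...,2]
    box=np.zeros(H.shape,bool);box[215:275,245:310]=1
    out=[]
    for m in((H>25)&(H<60),(H<18)|(H>342)):
        w=np.clip(S-.3,0,None)*V*m*box;v,u=np.indices(H.shape);out.append([(w*u).sum()/w.sum(),(w*v).sum()/w.sum(),w.sum()])
    o=np.array(out);return o,ray(c,o[:,:2],.028)
if __name__=="__main__":
    c0=pickle.load(open("scene5.pkl","rb"));o0,r0=cen(c0["img"].astype(float),c0)
    fr=[cam("scene") for _ in range(6)];o1,r1=cen(np.mean([f["img"].astype(float) for f in fr],0),fr[0])
    print(o0,o1,sep="\n");print(r0,r1,sep="\n")
    print("ptr moved mm",(r0[0]-r1[0])@ex*1e3,"clip moved",(r0[1]-r1[1])@ex*1e3,"ptr-clip before",(r0[0]-r0[1])@ex*1e3,"now",(r1[0]-r1[1])@ex*1e3,arm.state()["tcp_pos"])
    P=cloud(fr[0]);
    # jaw front face / bar from cloud for cross-check
    o=np.array([.5682,.0128,0]);ey=np.array([-ex[1],ex[0],0])
    for X,n in((cloud(c0),"before"),(np.nanmean([cloud(f) for f in fr],0),"now")):
        u=(X-o)@ex;v=(X-o)@ey;m=(np.abs(X[...,2]-.050)<.004)&(np.abs(v)>.06)&(np.abs(v)<.1)&(u>-.06)&(u<.075)
        print(n,m.sum(),np.percentile(u[m],[5,25,50,75,95]).round(4))
E
python3 ptr.py
```

```text
[[269.87311585 243.89693421   3.47411585]
 [290.45824271 237.86251872   4.07019377]]
[[282.94822619 234.5389671    2.97895193]
 [290.45260464 237.86236393   4.0020895 ]]
[[0.61546817 0.1346576  0.028     ]
 [0.56400584 0.15139408 0.028     ]]
[[0.57035361 0.1317558  0.028     ]
 [0.56401599 0.15138507 0.028     ]]
ptr moved mm 45.207380665280844 clip moved -0.009598570165028361 ptr-clip before 50.366139965592716 now 5.149160730146837 [0.52220301 0.00976573 0.04238439]
before 222 [0.0427 0.0488 0.0553 0.0616 0.0658]
now 214 [-0.0017  0.0041  0.0111  0.0169  0.0215]
```

{"fn": "drive_tool", "kwargs": {"deltas": [{"dx": -3,"dy": -0.2,"dz": 0,"twist": 0},{"dx": -6,"dy": -0.3,"dz": 0,"twist": 0},{"dx": -8.4,"dy": -0.5,"dz": 0,"twist": 0},{"dx": -8.4,"dy": -0.5,"dz": 0,"twist": 0},{"dx": -8.4,"dy": -0.5,"dz": 0,"twist": 0},{"dx": -8.4,"dy": -0.5,"dz": 0,"twist": 0}]}}

```text
t: 22.08
tcp_pos: [0.514, 0.0092, 0.0424]
orientation: [-2.282, 2.148, -0.01]
ft_force: [8.0, -4.8, -4.3]
finger_gap: 0.0094
finger_force: 68.3
```

```bash
python3 ptr.py; python3 - <<'E'
from h import *
im=np.mean([cam("scene")["img"].astype(float) for _ in range(4)],0).astype(np.uint8)
cv2.imwrite("pics/s8.png",cv2.resize(im[214:254,267:307],(600,600),interpolation=cv2.INTER_CUBIC))
c=cam("wrist");cv2.imwrite("pics/w8.png",c["img"])
E
```

```text
[[269.87311585 243.89693421   3.47411585]
 [290.45824271 237.86251872   4.07019377]]
[[285.15435196 232.99181566   2.92182803]
 [290.41710755 237.83000241   4.09110832]]
[[0.61546817 0.1346576  0.028     ]
 [0.56400584 0.15139408 0.028     ]]
[[0.56255882 0.13133242 0.028     ]
 [0.564007   0.1512533  0.028     ]]
ptr moved mm 53.0135259957345 clip moved 0.007284898157034487 ptr-clip before 50.366139965592716 now -2.640101131984753 [0.51401482 0.00928307 0.04236508]
before 222 [0.0427 0.0488 0.0553 0.0616 0.0658]
now 208 [-0.0099 -0.0041  0.0025  0.0086  0.013 ]
```

View pics/s8.png

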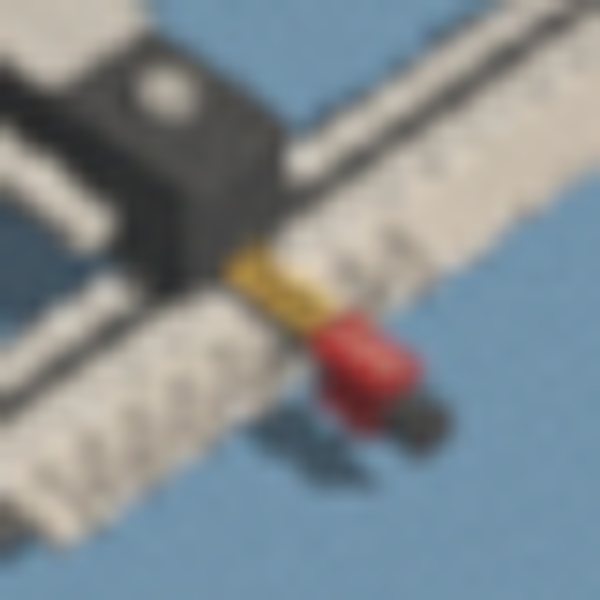

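The scene crop shows the blade's dark centre line, (245,275) to (320,310), running into the clip's white line at (370,355). The pointer has moved about 53.0 of 53.4 mm, so I make one small trim and hold.

{"fn": "drive_tool", "kwargs": {"deltas": [{"dx": -0.4,"dy": 0,"dz": 0,"twist": 0},{"dx": -0.4,"dy": 0,"dz": 0,"twist": 0},{"dx": -0.4,"dy": 0,"dz": 0,"twist": 0},{"dx": -0.4,"dy": 0,"dz": 0,"twist": 0},{"dx": -0.4,"dy": 0,"dz": 0,"twist": 0},{"dx": -0.4,"dy": 0,"dz": 0,"twist": 0}]}}

```text
t: 23.38
tcp_pos: [0.5138, 0.0093, 0.0424]
orientation: [-2.281, 2.148, -0.01]
ft_force: [9.4, -4.7, -4.6]
finger_gap: 0.0098
finger_force: 68.3
```

```bash
python3 ptr.py | tail -3; python3 - <<'E'
from fit import *
d=cam("scene");X=cloud(d)
for k,xy,r,h in(("small",(.537,.294),.019,.064),("mid",(.537,.294),.027,.049),("large",(.537,.294),.035,.034)):print(k,rim(X,np.array(xy),r,h,win=r+.008,tol=.004))
s=arm.state();print(s["qvel"].round(4),s["finger_force"],s["ft_force"])
E
```

```text
ptr moved mm 53.058601962212805 clip moved 0.13802875189378994 ptr-clip before 50.366139965592716 now -2.5544332447263067 [0.51377714 0.00926851 0.04238492]
before 222 [0.0427 0.0488 0.0553 0.0616 0.0658]
now 205 [-0.0103 -0.0046  0.002   0.0082  0.0129]
small (array([0.53606904, 0.29576569]), 76, np.float64(0.06241854556745813), np.float64(0.0008499748439267683))
mid (array([0.53600765, 0.29428961]), 155, np.float64(0.04830515296959135), np.float64(0.004880271570461652))
large (array([0.53445757, 0.29259221]), 179, np.float64(0.03341347415042693), np.float64(0.005913551164017876))
[ 0.0001  0.0004 -0.0016 -0.0007 -0.0006 -0.0007] 68.32762598991394 [ 8.91521811 -5.21443338 -4.61902153]
```

Jaw cloud median moved 53.3 mm against the 53.4 needed. It is steady, gripped and the cups are nested, so I hand it in.

```bash
python3 -c "
from workcell import arm
print(arm.close_job())"
```

```text
the job is handed in; nothing more can be done
None
```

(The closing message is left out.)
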